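# Tip a sample bottle, then unlatch the shaker's hold-down bar and hold it up

### The job

The sample bottle with the orange cap is next on the bottle shaker: pick it up, tip it over to about 45 degrees and keep it there for a second so that the salt comes off its wall, then stand it back upright where it was and let go. After that take the red latch handle of the shaker, pull it sideways away from the blue coupler against its spring, keep it pulled and lift the hold-down bar off its ball with it, without forcing the latch, until the front end is about 10 cm up. Finish while still holding the bar up there, so that I can lay the bottle in; do not tip the bottle onto its side or push the other bottles, the tip box or the test cassette about.

Things in the scene. Friction and masses are not known exactly. Their poses are not given: they have to be found in the camera images.
- sample: White round plastic bottle with an ORANGE screw cap, standing upright on the blue-grey bench mat in a row of three (its place in the row changes). 50 mm across, 107 mm tall in all, about 0.11 to 0.22 kg. Origin: centre of its underside; its z axis points up through the cap. The cap is 38 mm across and spans 87 to 107 mm above the origin; the body is straight up to 76 mm.
- spare_blue: Same bottle with a BLUE cap, standing on the mat, 110 mm or 220 mm from its neighbours' centres. Leave alone. Origin: centre of its underside, z up.
- spare_white: Same bottle with a WHITE cap, standing on the mat. Leave alone. Origin: centre of its underside, z up.
- mat: Flat bench mat, 110 x 330 x 3 mm, fixed to the bench; the three bottles stand on its long middle line (its y axis), 110 mm apart. Origin: centre of its underside.
- shaker: White bench shaker 320 (x) x 240 mm (y), fixed; origin on the bench under its centre; its front looks along its -x towards the robot, turned up to 0.2 rad. Carriage floor 105 mm up with three cradles, the front one empty, the others hold lying bottles. Above them the hold-down bar runs along x from its rear hinge to a blue coupler (44 x 44 mm, top 178 mm) over the ball stud at x = -120 mm, y = 0.
- ball_stud: Fixed steel stud on the front of the carriage, with a ball of 28 mm (flat shoulder below, ball top 172 mm above the bench). Origin: on the bench, under the stud. The latch's foot catches under the shoulder and frees it once the latch is pulled more than about 7 mm.
- bar: The hold-down bar, an aluminium bar 22 mm wide and 14 mm high with the blue coupler housing on its free front end, 0.35 kg. Origin in the middle of the coupler, at hinge height (163 mm closed); its +x axis points along the bar to the hinge 240 mm behind.
- bar_hinge (a joint): Angle of the hold-down bar, rad: 0 closed (coupler down on the ball), grows as the front end is lifted, stop at 1.3. Hinge axis horizontal along the shaker's y through its x = +120 mm, 163 mm above the bench; the latch handle is 240 mm in front of it. No stay: let go, it falls shut. 0.30 rad raises the front end 71 mm, 0.43 rad 100 mm, 0.65 rad 145 mm.
- latch_slide (a joint): Travel of the spring latch, m: 0 engaged, up to 0.014 fully pulled. It slides along the shaker's +y (to the left seen from the robot), away from the coupler. The spring pulls back with 5 N at 0 and about 10.5 N at 0.014, and snaps it back when released.
- latch: The sliding latch carried by the bar: its foot under the ball and its red pull handle. Origin on the latch's axis in the middle of the coupler; axes as the bar's.
- latch_grip (a point): Grip point in the red latch handle, an upright tab 24 mm (shaker x) x 12 mm (shaker y, the way to pinch it), top 217 mm above the bench. The point is 14 mm below the top, at 203 mm when closed; fingertips 19 mm below it clear the coupler (top 178 mm). 50 mm to the shaker's +y of the coupler's middle. Moves with latch and bar; the tab may pivot between the fingers as the bar swings.
- loaded_1: Bottle lying in the middle cradle under the bar (50 mm across, blue cap). Leave alone. Origin: underside at its middle.
- loaded_2: Bottle lying in the back cradle under the bar (50 mm across, green cap). Leave alone. Origin: underside at its middle.
- tip_box: Clear pipette tip box with an orange deck, 120 x 82 x 98 mm, loose behind the mat. Leave alone. Origin: centre of its underside.
- cassette: Small white test cassette, 70 x 20 x 5 mm, lying loose on the bench behind the mat, beside the shaker. Leave alone. Origin: centre of its underside.

How it is judged:
On the way, in this order (a step that is already met when the one before it is completed fails the run):
1. the orange-capped bottle is held off the mat, tipped to 45 degrees, give or take 12 (angle between sample's own z axis and vertical between 0.576 and 0.995 rad and contact force between sample and the fingers above 0.5 N and contact force between sample and mat below 0.05 N), for 0.5 s.
2. the bottle stands upright again where it was, released (angle between sample's own z axis and vertical below 0.09 rad and distance of sample from where it was at the start of the episode below 0.035 m and contact force between sample and the fingers below 0.1 N and linear speed of sample below 0.03 m/s), for 0.3 s.
3. the latch is pulled aside, more than 6 mm, while the bar is still down (value of joint latch_slide above 0.006 m and value of joint bar_hinge below 0.15 rad), for 0.05 s.
4. the bar is lifted off the ball, its front end at least 7 cm up (value of joint bar_hinge above 0.3 rad), for 0.2 s.
At the end, for the whole second after the job is handed in: The gripper still holds the bar or its latch handle (more than 1 N), the bar at rest with its front end 7 to 14.5 cm up (0.30 to 0.65 rad, slower than 0.1 rad/s); the orange-capped bottle stands released and upright (within 5 degrees) within 35 mm of where it began (all of step 2 and value of joint bar_hinge between 0.3 and 0.65 rad and velocity of joint bar_hinge between -0.1 and 0.1 rad/s and contact force between bar and the fingers above 1 N); the arm keeps its last pose, push and grip.
It fails at once if the sample bottle is tipped past 69 degrees (angle between sample's own z axis and vertical above 1.2 rad).
It fails at once if the latch is forced: more than 40 N between its foot and the ball (contact force between latch and ball_stud above 40 N).
It fails at once if another bottle, the tip box or the cassette is moved by more than 30 mm (distance of any of spare_blue, spare_white, loaded_1, loaded_2, tip_box, cassette from where it was at the start of the episode above 0.03 m).
It fails at once if a standing spare bottle is knocked over (angle between any of spare_blue, spare_white's own z axis and vertical above 0.4 rad).
It also fails if it takes over 67 s, if anything falls off the work surface, if the arm or the gripper's body presses on something with over 40 N, if the wrist force passes 120 N, or if a joint passes its speed limit or range.

### The arm

A 7-joint arm with a two-finger parallel gripper is mounted at the origin on the work surface. World frame = base frame: x ahead of the robot, y to its left, z up, the work surface at z = 0. Lengths are in m, angles in rad, forces in N, time in s.
With the tool pointing down it reaches from about 0.4 to 0.85 m from the base axis. Payload 4.5 kg.
Tool frame: the origin (TCP) lies where the fingers leave the gripper's body, on its centre line; the fingertips stand 64 mm ahead of it and the grasp point (between the pads) lies 45 mm ahead of it; z points along the fingers, y is the line along which they close (so a half turn about z gives the same grasp; the last joint's range is limited). The gripper opens to 88 mm and grips with 3 to 60 N. Pads are 18 mm wide; open, the fingers measure 123 mm over their backs; the gripper's body (75 mm by 187 mm) begins 45 mm behind the grasp point.
Start: joints at [1.162, 0.689, -0.195, 1.565, 0.157, 0.902, -0.215], TCP at [0.268, -0.565, 0.303] pointing down, gripper open.
Joint ranges: [-3.01, 3.01], [-0.46, 2.08], [-1.47, 1.51], [0.13, 2.56], [-1, 4.14], [0.04, 2.09], [-2.66, 2.66]. Speed limits (rad/s): [2.57, 2.57, 3.14, 3.14, 3.14, 3.14, 3.14].

### API

Orientations are given as a unit quaternion [x, y, z, w].
In Python, from plant import r gives the robot as it stands.
- The arm moves only by the tool play_rows, never from a script. Its arguments are lists of equal length, an entry for each row: "translation": the shift along the tool's x, y, z in m, a list of three; "delta_rot": the turn, a rotation vector about the tool's x, y, z in degrees, a list of three; "grip": the opening, from -1 (shut) to 1 (fully open). In form: {"translation": [[x, y, z], ...], "delta_rot": [[rx, ry, rz], ...], "grip": [grip, ...]}. A call has 1 to 20 rows; each row shifts and turns the commanded pose from where the row before left it, along the tool's axes as they then stand; what a row does not reach is not made up. A row lasts 1/8 s, in which the tool goes at most 62.5 mm and 10.7 degrees, less where a joint would pass 70% of its speed; a pose out of reach is approached as far as the arm can. A call with a gripper value outside its range is refused whole. The fingers move at their own pace and stop on an object; "squeeze" is the grip in N (left out, the last holds). Time passes only in rows, so rows that do not move let the fingers close. It gives the time, the measured TCP pose, the force, the opening and the grip force at its end, in the units of the state.
- r.get_state(): the state, without advancing time (a new reading comes with each control period).
- r.snapshot(name): name is "scene" or "top" or "wrist"; returns the picture (400x640x3 uint8, blue, green, red); there is no depth.
- r.get_calibration(name): a dict with "intrinsics" (3x3 intrinsics, pixels), "eye" and "rotation" of the camera in the world. Camera axes: x right, y up, looking along -z (the intrinsics and any distortion apply to the point x, -y, -z); pixel columns grow to the right and rows downward; lengths in m; the calibration is good to about 2 mm. A picture is of the moment at which its call begins: read the wrist's pose just before it. get_calibration takes no time and is no camera call; for the wrist camera it gives the pose at the moment of the call.
- r.finish_job(): hands the job in; it is judged then, once.
Trained networks look in the newest picture that a camera, given by its name, has taken for a name from the list of things; names that differ only in an ending like _2 or _b are one class to them, and where a whole thing is asked for, a point or a joint stands for the part that bears it (a point fixed in the world has none). Each returns a list of dicts, best first, with "confidence" (0 to 1); they miss things now and then, are a little off and sometimes report something else, mostly with a low value. They report only what shows in the picture. A call takes as long as a camera call.
- r.look_for(camera, target): "point" ([x, y, z] in m, in world coordinates, good to about 4 mm: the middle of the surface that is visible of it).
- r.silhouettes(camera, target): "pixels" (400x640 bool, what is visible of it).
The state is a dict: "clock": time; "q": joint angles; "qd": joint speeds; "joint_torque": joint torques, N m; "tool_pos": TCP position; "eef_rot": TCP orientation; "contact_force": force on the tool from outside, world axes, zero at the start; "moment": the same for the moment, N m; "opening": opening from 0.0 (shut) to 1.0 (fully open); "finger_force": force on a finger pad.
Only numpy, scipy, OpenCV 4.12 (cv2) and the standard library are available. Lean on these libraries where they do the work, as an engineer would, in place of code of your own. Each camera call takes 0.05 s, during which the arm holds its last target. There are 200 camera calls.

## Working session

There is one attempt and no reset: what is moved stays moved. The work goes in short steps, Python scripts to look and compute and a tool call to move; the robot and the scene stay as the last step left them, time stands still between calls to the robot, and variables do not carry over. Pictures are saved under pics/ and viewed, at most 10 in all, crops included, and the job is handed in when it is done.

Besides the shell and the picture viewer there is one more tool, called after ">>>" by a JSON object that holds its "name" and its "arguments". play_rows: Moves the arm, as the interface text tells. Its arguments: {"type":"object","properties":{"translation":{"type":"array","items":{"type":"array","items":{"type":"number"}}},"delta_rot":{"type":"array","items":{"type":"array","items":{"type":"number"}}},"grip":{"type":"array","items":{"type":"number"}},"squeeze":{"type":"number"}},"required":["translation","delta_rot","grip"]}

```bash
mkdir -p pics; ls
python3 - <<'E'
from plant import r
import cv2, numpy as np
s=r.get_state(); print(s['clock'],s['tool_pos'],s['eef_rot'],s['opening'])
for c in ['scene','top']:
    im=r.snapshot(c); cv2.imwrite(f'pics/{c}0.png',im)
    k=r.get_calibration(c); print(c,np.round(k['eye'],3))
    for t in ['sample','spare_blue','spare_white','mat','shaker','ball_stud','bar','latch_grip','tip_box','cassette']:
        print(t,[(np.round(d['point'],3).tolist(),round(d['confidence'],2)) for d in r.look_for(c,t)[:3]])
E
```

```text
pics
0.0 [ 0.26753329 -0.56429046  0.30191488] [ 9.75581411e-01  2.19636276e-01 -2.66732719e-04 -8.63436256e-04] 1.0023059061962378
scene [1.15  0.06  1.047]
sample [([0.507, 0.342, 0.077], 0.71)]
spare_blue [([0.51, 0.231, 0.078], 0.68)]
spare_white [([0.502, 0.126, 0.076], 0.63)]
mat [([0.511, 0.236, 0.001], 0.96), ([0.512, 0.23, 0.079], 0.17)]
shaker [([0.639, -0.197, 0.105], 0.58)]
ball_stud [([0.476, -0.195, 0.112], 0.66)]
bar [([0.639, -0.195, 0.105], 0.4)]
latch_grip [([0.48, -0.15, 0.195], 0.74), ([0.554, -0.215, 0.173], 0.59)]
tip_box [([0.754, 0.245, 0.094], 0.83)]
cassette [([0.704, 0.052, 0.005], 0.58)]
top [0.494 0.053 1.054]
sample [([0.495, 0.334, 0.084], 0.95)]
spare_blue [([0.488, 0.222, 0.103], 0.56)]
spare_white [([0.487, 0.124, 0.109], 0.7)]
mat [([0.495, 0.216, 0.003], 0.86)]
shaker [([0.56, -0.195, 0.107], 0.98), ([0.494, 0.335, 0.084], 0.34), ([0.726, 0.242, 0.102], 0.25)]
ball_stud [([0.559, -0.196, 0.101], 0.61)]
bar [([0.541, -0.211, 0.175], 0.98)]
latch_grip [([0.474, -0.15, 0.215], 0.42)]
tip_box [([0.73, 0.242, 0.098], 0.92)]
cassette [([0.703, 0.053, 0.011], 0.63)]
```

View pics/top0.png

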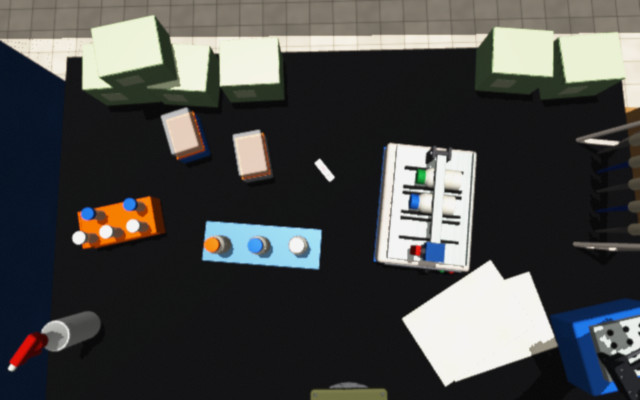

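View pics/scene0.png

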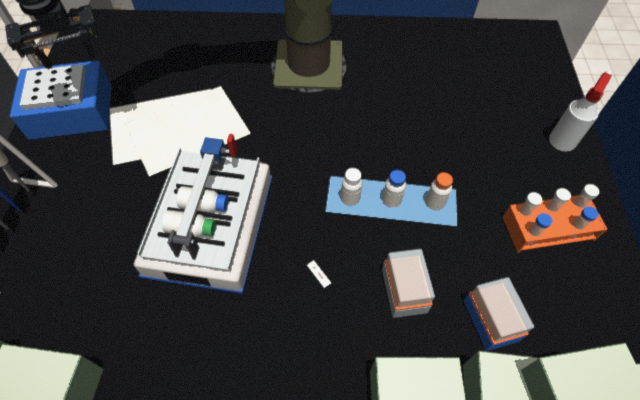

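The top view shows the row with the orange cap at (212,244), the blue at (257,246) and the white at (297,245). The red handle is at about (417,251), just left of the blue coupler at (434,252). The shaker is turned slightly. I'll refine these by colour.

```bash
cat > h.py <<'E'
from plant import r
import cv2, numpy as np
def ray(cam,uv,k=None):
    k=k or r.get_calibration(cam); R=np.array(k['rotation']); p=np.linalg.solve(np.array(k['intrinsics']),[uv[0],uv[1],1])
    return np.array(k['eye']),R@np.array([p[0],-p[1],-p[2]])
def onz(cam,uv,z):
    e,d=ray(cam,uv); return e+d*(z-e[2])/d[2]
def tri(uvs):
    A=0;b=0
    for c,uv in uvs:
        e,d=ray(c,uv); d/=np.linalg.norm(d); P=np.eye(3)-np.outer(d,d); A=A+P; b=b+P@e
    return np.linalg.solve(A,b)
def blob(im,box,hues,smin=130,vmin=60):
    u0,v0,u1,v1=box; h=cv2.cvtColor(im[v0:v1,u0:u1],cv2.COLOR_BGR2HSV); m=np.zeros(h.shape[:2],bool)
    for a,b in hues: m|=(h[...,0]>=a)&(h[...,0]<=b)
    m&=(h[...,1]>=smin)&(h[...,2]>=vmin); n,l,st,c=cv2.connectedComponentsWithStats(m.astype('uint8'))
    i=1+st[1:,4].argmax(); return c[i]+[u0,v0],st[i,4],(st[i,:4]+[u0,v0,0,0]).tolist()
E
python3 - <<'E'
from h import *
t=cv2.imread('pics/top0.png'); s=cv2.imread('pics/scene0.png')
for n,bt,bs,h in [('orange',(200,232,225,258),(425,165,460,200),[(5,22)]),('red',(405,240,430,262),(222,130,242,162),[(0,5),(172,180)]),('coupler',(420,236,450,268),(195,132,230,165),[(100,125)]),('bluecap',(245,235,270,258),(382,165,412,190),[(100,125)])]:
    a=blob(t,bt,h,150); b=blob(s,bs,h,150); print(n,a,b,tri([('top',a[0]),('scene',b[0])]).round(4))
    for z in (.1,.11,.178,.205,.217): print('  z',z,onz('top',a[0],z).round(4)[:2],onz('scene',b[0],z).round(4)[:2])
# mat axis
h=cv2.cvtColor(t,cv2.COLOR_BGR2HSV); m=((h[...,0]>90)&(h[...,0]<110)&(h[...,1]>60)&(h[...,2]>120)).astype('uint8'); m[:, :190]=0;m[:,335:]=0;m[:205]=0;m[285:]=0
rc=cv2.minAreaRect(cv2.findNonZero(m)); bp=cv2.boxPoints(rc); W=np.array([onz('top',p,.003)[:2] for p in bp]); print('mat',W.round(4),W.mean(0))
m=r.silhouettes('top','shaker') 
m=m[0]['pixels'].astype('uint8'); rc=cv2.minAreaRect(cv2.findNonZero(m)); W=np.array([onz('top',p,.1)[:2] for p in cv2.boxPoints(rc)]); print('shaker',W.round(4),W.mean(0))
big=cv2.resize(t[130:290,370:490],None,fx=5,fy=3.75*5/3.75,interpolation=cv2.INTER_CUBIC)
a=cv2.resize(t[225:275,380:460],(800,500),interpolation=cv2.INTER_CUBIC); cv2.imwrite('pics/crop1.png',a)
E
```

```text
Traceback (most recent call last):
  File "h.py", line 11, in tri
    e,d=ray(c,uv); d/=np.linalg.norm(d); P=np.eye(3)-np.outer(d,d); A=A+P; b=b+P@e
        ~~~^^^^^^
  File "h.py", line 5, in ray
    return np.array(k['eye']),R@np.array([p[0],-p[1],-p[2]])
                              ~^~~~~~~~~~~~~~~~~~~~~~~~~~~~~
ValueError: matmul: Input operand 1 has a mismatch in its core dimension 0, with gufunc signature (n?,k),(k,m?)->(n?,m?) (size 3 is different from 4)
```

Rotation is given as a quaternion.

```bash
sed -i "s/R=np.array(k\['rotation'\])/R=Rot.from_quat(k['rotation']).as_matrix()/; 1a from scipy.spatial.transform import Rotation as Rot" h.py
python3 - <<'E'
from h import *
t=cv2.imread('pics/top0.png'); s=cv2.imread('pics/scene0.png')
for n,bt,bs,h in [('orange',(200,232,225,258),(425,165,460,200),[(5,22)]),('red',(405,240,430,262),(222,130,242,162),[(0,5),(172,180)]),('coupler',(420,236,450,268),(195,132,230,165),[(100,125)]),('bluecap',(245,235,270,258),(382,165,412,190),[(100,125)])]:
    a=blob(t,bt,h,150); b=blob(s,bs,h,150); print(n,a,b,tri([('top',a[0]),('scene',b[0])]).round(4))
    for z in (.1,.11,.178,.205,.217): print('  z',z,onz('top',a[0],z).round(4)[:2],onz('scene',b[0],z).round(4)[:2])
h=cv2.cvtColor(t,cv2.COLOR_BGR2HSV); m=((h[...,0]>90)&(h[...,0]<110)&(h[...,1]>60)&(h[...,2]>120)).astype('uint8'); m[:, :190]=0;m[:,335:]=0;m[:205]=0;m[285:]=0
rc=cv2.minAreaRect(cv2.findNonZero(m)); bp=cv2.boxPoints(rc); W=np.array([onz('top',p,.003)[:2] for p in bp]); print('mat',W.round(4),W.mean(0))
r.snapshot('top'); m=r.silhouettes('top','shaker') 
m=m[0]['pixels'].astype('uint8'); rc=cv2.minAreaRect(cv2.findNonZero(m)); W=np.array([onz('top',p,.1)[:2] for p in cv2.boxPoints(rc)]); print('shaker',W.round(4),W.mean(0))
a=cv2.resize(t[225:275,380:460],(800,500),interpolation=cv2.INTER_CUBIC); cv2.imwrite('pics/crop1.png',a)
E
```

```text
orange (array([211.56571429, 244.37142857]), np.int32(175), [203, 238, 17, 14]) (array([443.74568966, 179.70258621]), np.int32(232), [436, 172, 17, 17]) [0.4935 0.3453 0.1013]
  z 0.1 [0.4935 0.3456] [0.4925 0.3458]
  z 0.11 [0.4935 0.3425] [0.4994 0.3428]
  z 0.178 [0.4935 0.3217] [0.5467 0.3223]
  z 0.205 [0.4936 0.3134] [0.5654 0.3142]
  z 0.217 [0.4936 0.3097] [0.5737 0.3106]
red (array([415.97619048, 250.11904762]), np.int32(84), [411, 246, 11, 10]) (array([231.64028777, 145.50359712]), np.int32(139), [228, 134, 9, 23]) [ 0.4719 -0.156   0.1821]
  z 0.1 [ 0.4698 -0.1778] [ 0.4079 -0.1745]
  z 0.11 [ 0.4701 -0.1754] [ 0.4158 -0.172 ]
  z 0.178 [ 0.4718 -0.1589] [ 0.469  -0.1552]
  z 0.205 [ 0.4725 -0.1524] [ 0.4902 -0.1485]
  z 0.217 [ 0.4729 -0.1495] [ 0.4996 -0.1455]
coupler (array([434.06116208, 251.81345566]), np.int32(327), [425, 242, 19, 20]) (array([212.21505376, 146.96774194]), np.int32(279), [201, 138, 22, 22]) [ 0.4669 -0.203   0.1679]
  z 0.1 [ 0.4648 -0.2235] [ 0.4143 -0.2224]
  z 0.11 [ 0.4651 -0.2206] [ 0.4221 -0.2194]
  z 0.178 [ 0.4672 -0.2009] [ 0.4749 -0.1991]
  z 0.205 [ 0.468  -0.1931] [ 0.4959 -0.1911]
  z 0.217 [ 0.4684 -0.1896] [ 0.5052 -0.1875]
bluecap (array([254.78395062, 245.19753086]), np.int32(162), [248, 239, 15, 14]) (array([397.05581395, 176.82790698]), np.int32(215), [389, 169, 17, 17]) [0.4894 0.234  0.1017]
  z 0.1 [0.4894 0.2342] [0.4882 0.2345]
  z 0.11 [0.4895 0.2323] [0.4952 0.2326]
  z 0.178 [0.4898 0.2194] [0.5427 0.2201]
  z 0.205 [0.49   0.2142] [0.5616 0.2152]
  z 0.217 [0.49  0.212] [0.57  0.213]
mat [[0.4481 0.403 ]
 [0.5617 0.3969]
 [0.5319 0.0626]
 [0.4194 0.0727]] [0.49029295 0.23379247]
shaker [[ 0.4262 -0.066 ]
 [ 0.7534 -0.1005]
 [ 0.7299 -0.3496]
 [ 0.4053 -0.3061]] [ 0.57871187 -0.20553433]
```

View pics/crop1.png

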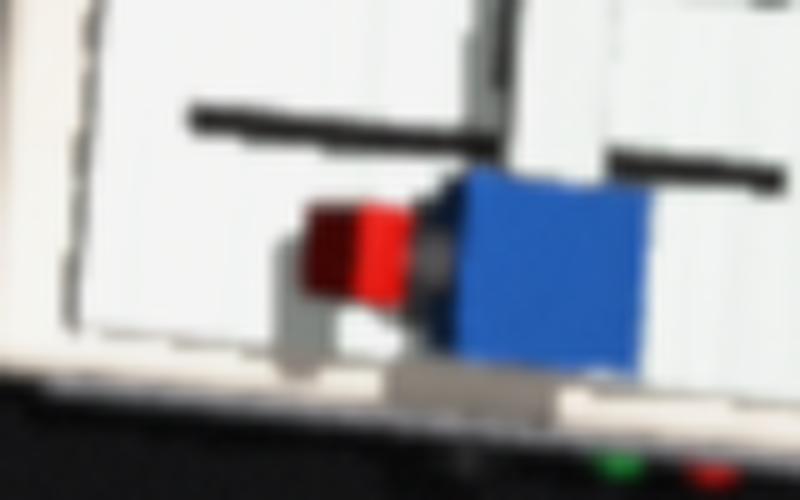

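The crop shows the bright red tab top at about (418.5,250.5) and the coupler to its right. That puts the handle near (0.472,-0.155), with the shaker yawed about -0.1 rad. The sample is near (0.496,0.344).

```bash
cat >> h.py <<'E'
def down(phi): # tool x at phi deg, pointing down
    p=np.radians(phi); return Rot.from_matrix(np.array([[np.cos(p),np.sin(p),0],[np.sin(p),-np.cos(p),0],[0,0,-1]]))
def plan(wps,p0=None,R0=None,step=.055,ang=9):
    """wps: list of (pos,Rot) TCP; prints rows"""
    if p0 is None: s=r.get_state(); p0=np.array(s['tool_pos']); R0=Rot.from_quat(s['eef_rot'])
    T=[];D=[]
    for p,R in wps:
        p=np.array(p); w=(R0.inv()*R).as_rotvec(degrees=True)
        n=int(np.ceil(max(np.linalg.norm(p-p0)/step,np.linalg.norm(w)/ang,1)))
        for i in range(n):
            t=R0.inv().apply((p-p0)/(n-i)); dw=(R0.inv()*R).as_rotvec()/(n-i)
            t=t.round(3); dw=np.degrees(dw).round(1); T.append(t.tolist()); D.append(dw.tolist())
            p0=p0+R0.apply(t); R0=R0*Rot.from_rotvec(dw,degrees=True)
    print(len(T),T,D,sep='\n'); return p0,R0
E
python3 - <<'E'
from h import *
print(r.get_state()['clock'])
plan([((0.5,-.15,.33),down(50)),((.496,.344,.25),down(85))])
E
```

```text
1.2
19
[[0.043, -0.031, -0.003], [0.044, -0.028, -0.003], [0.046, -0.026, -0.003], [0.047, -0.024, -0.003], [0.048, -0.022, -0.003], [0.049, -0.02, -0.003], [0.05, -0.017, -0.003], [0.051, -0.015, -0.003], [0.051, -0.012, -0.003], [0.038, -0.032, 0.008], [0.039, -0.03, 0.008], [0.041, -0.027, 0.008], [0.043, -0.025, 0.008], [0.044, -0.022, 0.008], [0.046, -0.019, 0.008], [0.047, -0.017, 0.008], [0.047, -0.014, 0.008], [0.048, -0.01, 0.008], [0.049, -0.008, 0.008]]
[[0.0, -0.0, -2.7], [0.0, -0.0, -2.7], [0.0, -0.0, -2.7], [0.0, -0.0, -2.8], [0.0, -0.0, -2.7], [0.0, -0.0, -2.8], [0.0, -0.0, -2.7], [0.0, -0.0, -2.8], [0.0, 0.0, -2.7], [0.0, 0.0, -3.5], [0.0, 0.0, -3.5], [0.0, 0.0, -3.5], [0.0, 0.0, -3.5], [0.0, 0.0, -3.5], [0.0, 0.0, -3.5], [0.0, 0.0, -3.5], [0.0, 0.0, -3.5], [0.0, 0.0, -3.5], [0.0, 0.0, -3.5]]
```

>>> {"name": "play_rows", "arguments": {"translation": [[0.043,-0.031,-0.003],[0.044,-0.028,-0.003],[0.046,-0.026,-0.003],[0.047,-0.024,-0.003],[0.048,-0.022,-0.003],[0.049,-0.02,-0.003],[0.05,-0.017,-0.003],[0.051,-0.015,-0.003],[0.051,-0.012,-0.003],[0.038,-0.032,0.008],[0.039,-0.03,0.008],[0.041,-0.027,0.008],[0.043,-0.025,0.008],[0.044,-0.022,0.008],[0.046,-0.019,0.008],[0.047,-0.017,0.008],[0.047,-0.014,0.008],[0.048,-0.01,0.008],[0.049,-0.008,0.008],[0,0,0]], "delta_rot": [[0.0,0,-2.7],[0.0,0,-2.7],[0.0,0,-2.7],[0.0,0,-2.8],[0.0,0,-2.7],[0.0,0,-2.8],[0.0,0,-2.7],[0.0,0,-2.8],[0.0,0.0,-2.7],[0.0,0.0,-3.5],[0.0,0.0,-3.5],[0.0,0.0,-3.5],[0.0,0.0,-3.5],[0.0,0.0,-3.5],[0.0,0.0,-3.5],[0.0,0.0,-3.5],[0.0,0.0,-3.5],[0.0,0.0,-3.5],[0.0,0.0,-3.5],[0,0,0]], "grip": [1,1,1,1,1,1,1,1,1,1,1,1,1,1,1,1,1,1,1,1], "squeeze": 25}}

```text
clock: 3.7
tool_pos: [0.4939, 0.349, 0.2493]
eef_rot: [0.735, 0.678, 0.001, -0.002]
contact_force: [-0.3, -0.8, 0.2]
opening: 0.996
finger_force: 0.0
```

Run:
```python
from h import *
s=r.get_state(); print(s['clock'],s['tool_pos'].round(4),s['eef_rot'].round(4),s['q'].round(3))
im=r.snapshot('wrist'); cv2.imwrite('pics/w1.png',im); k=r.get_calibration('wrist'); print(k['eye'])
h=cv2.cvtColor(im,cv2.COLOR_BGR2HSV)
try:
    a=blob(im,(0,0,640,400),[(5,22)],150); print(a,onz('wrist',a[0],.110))
except Exception as e: print(e)
print(r.look_for('wrist','sample'))
```

```text
3.7 [0.4939 0.349  0.2493] [ 0.7351  0.6779  0.001  -0.002 ] [-0.475  0.745 -0.382  1.677  0.359  0.787 -1.101]
[0.501655   0.42651305 0.33041266]
(array([322.52669903, 206.12669903]), np.int32(2060), [298, 180, 50, 53]) [0.49605924 0.34443701 0.11      ]
[{'point': [0.4938, 0.355, 0.106], 'confidence': 0.92}]
```

View pics/w1.png

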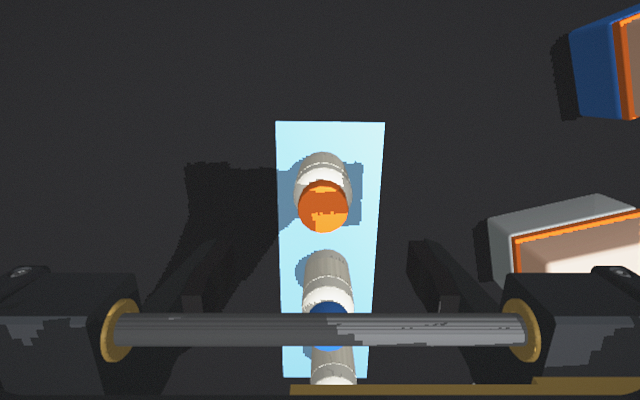

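The wrist view shows the orange cap at (322,206), with its centre at (0.496,0.344), which agrees with the earlier fix. The fingers will straddle it along x, so I descend and grip.

>>> {"name": "play_rows", "arguments": {"translation": [[-0.005,0.002,0],[0,0,0.04],[0,0,0.04],[0,0,0.034],[0,0,0.02],[0,0,0],[0,0,0],[0,0,0],[0,0,0],[0,0,0],[0,0,0]], "delta_rot": [[0,0,0],[0,0,0],[0,0,0],[0,0,0],[0,0,0],[0,0,0],[0,0,0],[0,0,0],[0,0,0],[0,0,0],[0,0,0]], "grip": [1,1,1,1,1,1,-1,-1,-1,-1,-1], "squeeze": 30}}

```text
clock: 5.18
tool_pos: [0.4972, 0.3388, 0.1161]
eef_rot: [0.737, 0.675, 0.0, -0.0]
contact_force: [-1.1, 0.1, 4.7]
opening: 0.559
finger_force: 30.0
```

>>> {"name": "play_rows", "arguments": {"translation": [[0,0,-0.01],[0,0,-0.03],[0,0,-0.04],[0,0,-0.04],[0,0,-0.04],[0,0,0],[0,0,0],[0,0,0],[0,0,0],[0,0,0],[0,0,0],[0,0,0],[0,0,0],[0,0,0],[0,0,0]], "delta_rot": [[0,0,0],[0,0,0],[0,0,0],[0,0,0],[0,0,0],[3,0,0],[5,0,0],[6,0,0],[6,0,0],[6,0,0],[6,0,0],[6,0,0],[4,0,0],[3,0,0],[0,0,0]], "grip": [-1,-1,-1,-1,-1,-1,-1,-1,-1,-1,-1,-1,-1,-1,-1]}}

```text
clock: 7.05
tool_pos: [0.498, 0.338, 0.2747]
eef_rot: [0.682, 0.623, -0.259, -0.282]
contact_force: [0.0, 0.8, -1.4]
opening: 0.559
finger_force: 30.0
```

Run:
```python
from h import *
s=r.get_state(); R=Rot.from_quat(s['eef_rot']); print(s['clock'],s['tool_pos'].round(4),s['q'].round(3),R.as_matrix()[:,2].round(3),np.degrees(np.arccos(-R.as_matrix()[2,2])),s['opening'])
im=r.snapshot('scene'); cv2.imwrite('pics/s2.png',im[80:280,320:600])
```

```text
7.05 [0.498  0.338  0.2747] [-0.258  1.039 -0.595  1.173 -0.046  1.6   -0.821] [-0.704  0.062 -0.707] 44.97117822716276 0.5588941349820994
```

View pics/s2.png

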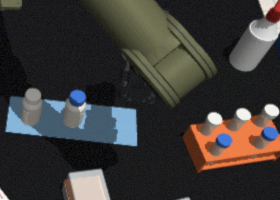

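The crop shows the gripper tilted over the sample's place; the spares are untouched at (33,105) and (75,105). The tool sits at 45.0°, so I hold, then tilt back and lower.

>>> {"name": "play_rows", "arguments": {"translation": [[0,0,0],[0,0,0],[0,0,0],[0,0,0],[0,0,0],[0,0,0],[0,0,0],[0,0,0],[0,0,0],[0,0,0],[0,0,0],[0,0,0],[0,0,0],[0,0,0],[0,0,0],[0,0,0],[0,0,0],[0,0,0]], "delta_rot": [[0,0,0],[0,0,0],[0,0,0],[0,0,0],[0,0,0],[0,0,0],[0,0,0],[0,0,0],[-3,0,0],[-5,0,0],[-6,0,0],[-6,0,0],[-6,0,0],[-6,0,0],[-6,0,0],[-4,0,0],[-3,0,0],[0,0,0]], "grip": [-1,-1,-1,-1,-1,-1,-1,-1,-1,-1,-1,-1,-1,-1,-1,-1,-1,-1]}}

```text
clock: 9.35
tool_pos: [0.4961, 0.3391, 0.2761]
eef_rot: [0.737, 0.676, -0.001, -0.0]
contact_force: [0.6, 0.6, -0.6]
opening: 0.562
finger_force: 30.0
```

Run:
```python
from h import *
s=r.get_state(); R=Rot.from_quat(s['eef_rot']); print(s['clock'],s['tool_pos'].round(4),R.as_matrix()[:,2].round(4))
c=r.snapshot('scene'); cv2.imwrite('pics/s3.png',cv2.resize(c[80:240,340:540],(800,640))[:600])
```

```text
9.35 [0.4961 0.3391 0.2761] [-1.1e-03 -3.0e-04 -1.0e+00]
```

View pics/s3.png

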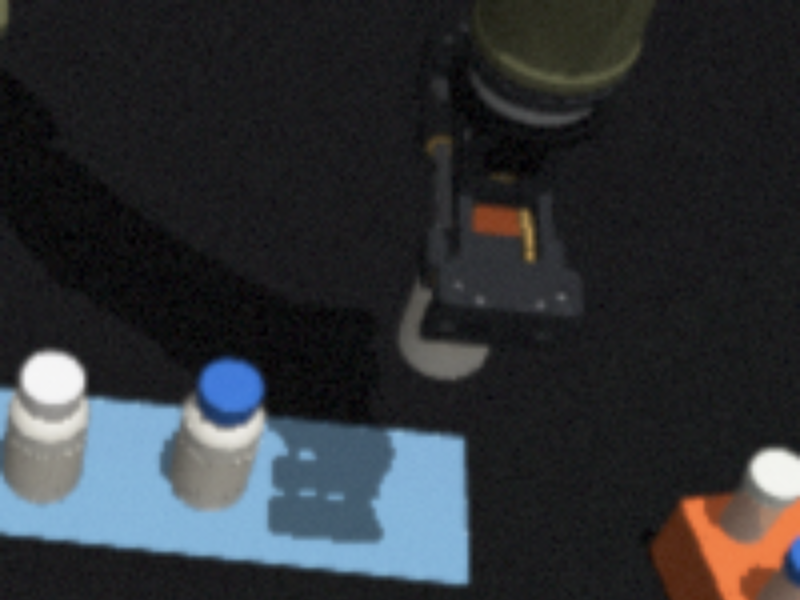

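The bottle is held upright again, visible under the fingers at (445,330). I lower it with a soft last approach.

>>> {"name": "play_rows", "arguments": {"translation": [[0,0,0.03],[0,0,0.04],[0,0,0.04],[0,0,0.03],[0,0,0.012],[0,0,0.004],[0,0,0.002],[0,0,0]], "delta_rot": [[0,0,0],[0,0,0],[0,0,0],[0,0,0],[0,0,0],[0,0,0],[0,0,0],[0,0,0]], "grip": [-1,-1,-1,-1,-1,-1,-1,-1]}}

```text
clock: 10.4
tool_pos: [0.4978, 0.339, 0.1186]
eef_rot: [0.738, 0.675, 0.001, 0.0]
contact_force: [0.2, 0.1, -1.4]
opening: 0.559
finger_force: 30.0
```

>>> {"name": "play_rows", "arguments": {"translation": [[0,0,0.001],[0,0,0.001],[0,0,0.001],[0,0,0]], "delta_rot": [[0,0,0],[0,0,0],[0,0,0],[0,0,0]], "grip": [-1,-1,-1,-1]}}

```text
clock: 10.9
tool_pos: [0.4975, 0.3388, 0.116]
eef_rot: [0.737, 0.675, 0.0, 0.0]
contact_force: [-1.1, -2.1, 8.8]
opening: 0.558
finger_force: 30.0
```

>>> {"name": "play_rows", "arguments": {"translation": [[0,0,0],[0,0,0],[0,0,0],[0,0,0],[0,0,0],[0,0,-0.02],[0,0,-0.04],[0,0,-0.05],[0,0,-0.05],[0,0,0],[0,0,0]], "delta_rot": [[0,0,0],[0,0,0],[0,0,0],[0,0,0],[0,0,0],[0,0,0],[0,0,0],[0,0,0],[0,0,0],[0,0,0],[0,0,0]], "grip": [0.4,0.8,1,1,1,1,1,1,1,1,1]}}

```text
clock: 12.28
tool_pos: [0.4971, 0.3382, 0.2752]
eef_rot: [0.737, 0.675, -0.0, 0.0]
contact_force: [-0.6, -0.3, -0.0]
opening: 1.0
finger_force: 0.0
```

Run:
```python
from h import *
s=r.get_state(); print(s['clock'],s['tool_pos'].round(4),s['q'].round(3))
im=r.snapshot('wrist'); a=blob(im,(200,120,440,300),[(5,22)],150); print(a,onz('wrist',a[0],.110))
s=r.snapshot('scene'); b=blob(s,(425,165,460,200),[(5,22)],150); print(b)
# plan to above latch: closing along shaker y (yaw -5.7deg => tool x at -6)
phi=-6
plan([((.50,.1,.33),down(45)),((.472,-.155,.33),down(phi))],step=.05)
```

```text
12.275 [0.4971 0.3382 0.2752] [-0.449  0.71  -0.398  1.663  0.347  0.84  -1.082]
(array([320.4493007 , 182.66608392]), np.int32(1716), [298, 159, 46, 48]) [0.49737739 0.34691375 0.11      ]
(array([443.80263158, 180.87280702]), np.int32(228), [436, 173, 17, 17])
11
[[-0.047, 0.005, -0.011], [-0.046, 0.011, -0.011], [-0.044, 0.018, -0.011], [-0.042, 0.024, -0.011], [-0.038, 0.029, -0.012], [-0.033, 0.027, 0.0], [-0.029, 0.031, 0.0], [-0.024, 0.035, 0.0], [-0.019, 0.039, 0.0], [-0.013, 0.041, 0.0], [-0.006, 0.042, 0.0]]
[[-0.0, 0.0, 8.0], [-0.0, 0.0, 8.0], [-0.0, 0.0, 8.0], [-0.0, 0.1, 8.0], [-0.0, 0.0, 8.0], [0.0, 0.0, 8.5], [0.0, 0.0, 8.5], [0.0, 0.0, 8.5], [0.0, 0.0, 8.5], [0.0, 0.0, 8.5], [0.0, 0.0, 8.5]]
```

The bottle is released and stands about 2 mm from where it started. Next I move over the latch.

>>> {"name": "play_rows", "arguments": {"translation": [[-0.047,0.005,-0.011],[-0.046,0.011,-0.011],[-0.044,0.018,-0.011],[-0.042,0.024,-0.011],[-0.038,0.029,-0.012],[-0.033,0.027,0.0],[-0.029,0.031,0.0],[-0.024,0.035,0.0],[-0.019,0.039,0.0],[-0.013,0.041,0.0],[-0.006,0.042,0.0],[0,0,0],[0,0,0]], "delta_rot": [[0,0,8.0],[0,0,8.0],[0,0,8.0],[0,0,8.0],[0,0,8.0],[0,0,8.5],[0,0,8.5],[0,0,8.5],[0,0,8.5],[0,0,8.5],[0,0,8.5],[0,0,0],[0,0,0]], "grip": [1,1,1,1,1,1,1,1,1,0.2,-0.2,-0.3,-0.3]}}

```text
clock: 14.0
tool_pos: [0.4722, -0.1535, 0.3299]
eef_rot: [0.999, -0.052, -0.001, -0.0]
contact_force: [-0.4, 1.1, -0.1]
opening: 0.572
finger_force: 0.0
```

Run:
```python
from h import *
s=r.get_state(); print(s['clock'],s['tool_pos'].round(4),s['eef_rot'].round(4),s['q'].round(3),s['opening'])
im=r.snapshot('wrist'); cv2.imwrite('pics/w2.png',im)
for n,hh in [('red',[(0,5),(172,180)]),('blue',[(100,125)])]:
    a=blob(im,(0,0,640,400),hh,150); print(n,a,[onz('wrist',a[0],z).round(4)[:2] for z in (.178,.217)])
print(r.look_for('wrist','latch_grip'))
for x in (.472,):
  pass
```

```text
14.0 [ 0.4722 -0.1535  0.3299] [ 9.987e-01 -5.180e-02 -9.000e-04 -5.000e-04] [ 0.225  0.483 -0.004  1.915  0.002  0.745 -1.455] 0.5715295435302844
red (array([319.21309656, 205.12652608]), np.int32(901), [310, 177, 19, 55]) [array([ 0.4676, -0.1525]), array([ 0.482 , -0.1541])]
blue (array([383.46060038, 194.74921826]), np.int32(3198), [354, 163, 61, 62]) [array([ 0.4709, -0.202 ]), array([ 0.4848, -0.1953])]
[{'point': [0.4766, -0.1549, 0.2128], 'confidence': 0.61}]
```

View pics/w2.png

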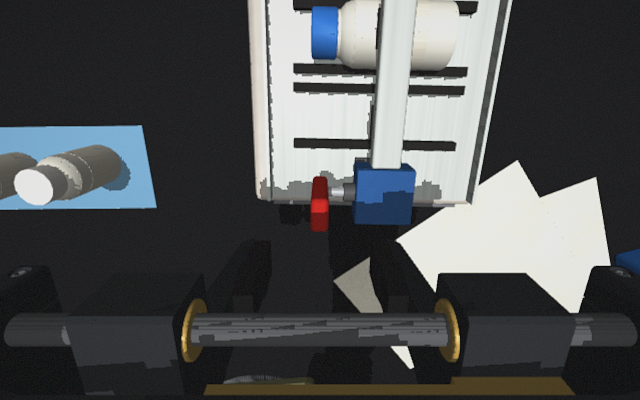

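The wrist view shows the tab top face (bright red) at about (320,214) and the coupler top around (384,205); the bar runs up to (395,0).

Run:
```python
from h import *
im=cv2.imread('pics/w2.png'); h=cv2.cvtColor(im,cv2.COLOR_BGR2HSV)
m=((h[...,0]<=5)|(h[...,0]>=172))&(h[...,1]>150)
for lo,hi in((60,190),(190,256)):
    q=m&(h[...,2]>=lo)&(h[...,2]<hi); q[:, :300]=0;q[:,340:]=0;q[:170]=0;q[240:]=0
    v,u=np.nonzero(q); 
    if len(v): print(lo,len(v),u.min(),u.max(),v.min(),v.max(),u.mean(),v.mean(),onz('wrist',(u.mean(),v.mean()),.217).round(4))
# bar edges at rows
g=im.astype(int).mean(2)
for v in (100,120,158): print(v, g[v,360:425:3].astype(int))
b=(h[...,0]>=100)&(h[...,0]<=125)&(h[...,1]>150)
for v in (170,180,200,220): u=np.nonzero(b[v,345:430])[0]+345; print(v,u.min(),u.max(),onz('wrist',(u.min(),v),.178).round(4),onz('wrist',(u.max(),v),.178).round(4))
```

```text
60 772 310 328 177 231 319.23445595854923 204.96891191709844 [ 0.4822 -0.154   0.217 ]
190 129 313 325 201 211 319.08527131782944 206.06976744186048 [ 0.4815 -0.1538  0.217 ]
100 [231 230 229 226 120  72 212 228 221 218 220 222 222 223 221 214 231 224
 226 226 225 223]
120 [229 225 233 114  51 135 228 225 220 220 220 221 221 221 220 193 226 225
 227 224 223 223]
158 [ 68  67  65  48 122 227 224 219 221 221 222 220 221 219 229 223 225 224
 224 220 225 223]
170 356 413 [ 0.4926 -0.1824  0.178 ] [ 0.4883 -0.2245  0.178 ]
180 354 414 [ 0.485  -0.1804  0.178 ] [ 0.4804 -0.2252  0.178 ]
200 355 411 [ 0.4691 -0.18    0.178 ] [ 0.4647 -0.2227  0.178 ]
220 355 410 [ 0.4525 -0.1789  0.178 ] [ 0.4481 -0.2217  0.178 ]
```

>>> {"name": "play_rows", "arguments": {"translation": [[0.002,0,0.02],[0,0,0.03],[0,0,0.022],[0,0,0.01],[0,0,0],[0,0,0],[0,0,0],[0,0,0],[0,0,0],[0,0,0]], "delta_rot": [[0,0,0],[0,0,0],[0,0,0],[0,0,0],[0,0,0],[0,0,0],[0,0,0],[0,0,0],[0,0,0],[0,0,0]], "grip": [-0.3,-0.3,-0.3,-0.3,-0.3,-1,-1,-1,-1,-1], "squeeze": 35}}

```text
clock: 15.35
tool_pos: [0.475, -0.1532, 0.2494]
eef_rot: [0.999, -0.052, 0.001, -0.001]
contact_force: [0.2, 6.6, 5.5]
opening: 0.134
finger_force: 35.0
```

>>> {"name": "play_rows", "arguments": {"translation": [[0,-0.003,0],[0,-0.003,0],[0,-0.003,0],[0,-0.002,0],[0,0,0],[0,0,0]], "delta_rot": [[0,0,0],[0,0,0],[0,0,0],[0,0,0],[0,0,0],[0,0,0]], "grip": [-1,-1,-1,-1,-1,-1]}}

```text
clock: 16.1
tool_pos: [0.4757, -0.1471, 0.2493]
eef_rot: [0.999, -0.054, 0.001, 0.002]
contact_force: [-0.2, -6.6, 3.7]
opening: 0.132
finger_force: 35.0
```

>>> {"name": "play_rows", "arguments": {"translation": [[0,-0.002,0],[0,-0.002,0],[0,-0.002,0],[0,-0.001,0],[0,0,0],[0,0,0]], "delta_rot": [[0,0,0],[0,0,0],[0,0,0],[0,0,0],[0,0,0],[0,0,0]], "grip": [-1,-1,-1,-1,-1,-1]}}

```text
clock: 16.85
tool_pos: [0.4764, -0.1412, 0.2492]
eef_rot: [0.998, -0.055, 0.001, 0.003]
contact_force: [-1.0, -9.6, 2.5]
opening: 0.133
finger_force: 35.0
```

Run:
```python
from h import *
for i in range(3):
    im=r.snapshot('wrist'); s=r.get_state(); print(s['tool_pos'].round(4),s['contact_force'].round(1))
cv2.imwrite('pics/w3.png',im[120:360,150:550])
h=cv2.cvtColor(im,cv2.COLOR_BGR2HSV)
```

```text
[ 0.4764 -0.1412  0.2492] [-0.8 -9.4  3.1]
[ 0.4764 -0.1411  0.2492] [-0.7 -8.8  2.7]
[ 0.4764 -0.1412  0.2492] [-0.5 -8.3  2.6]
```

View pics/w3.png

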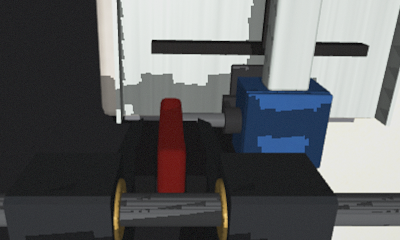

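The crop shows the tab (170,140) pinched and pulled, with the stem visible between tab and coupler. A force of about 9 N implies roughly 10 mm of travel. I try a first small lift along the hinge arc.

>>> {"name": "play_rows", "arguments": {"translation": [[0,-0.001,0],[0.0015,0,-0.004],[0.0015,0,-0.004],[0.0015,0,-0.004],[0,0,0]], "delta_rot": [[0,0,0],[0,-1,0],[0,-1,0],[0,-1,0],[0,0,0]], "grip": [-1,-1,-1,-1,-1]}}

```text
clock: 17.62
tool_pos: [0.4812, -0.1408, 0.2608]
eef_rot: [0.998, -0.055, -0.025, 0.002]
contact_force: [0.1, -10.2, -2.8]
opening: 0.136
finger_force: 35.0
```

It's free: only about 3 N downward. I continue along the arc.

>>> {"name": "play_rows", "arguments": {"translation": [[0.003,0,-0.008],[0.003,0,-0.008],[0.003,0,-0.008],[0.003,0,-0.009],[0,0,0]], "delta_rot": [[0,-2,0],[0,-2,0],[0,-2,0],[0,-2,0],[0,0,0]], "grip": [-1,-1,-1,-1,-1]}}

```text
clock: 18.25
tool_pos: [0.4968, -0.1427, 0.2923]
eef_rot: [0.994, -0.054, -0.095, -0.002]
contact_force: [1.6, -9.1, -3.2]
opening: 0.139
finger_force: 35.0
```

>>> {"name": "play_rows", "arguments": {"translation": [[0.003,0,-0.008],[0.003,0,-0.008],[0.003,0,-0.009],[0.003,0,-0.008],[0.003,0,-0.008],[0.003,0,-0.009],[0.003,0,-0.008],[0.0015,0,-0.004],[0,0,0],[0,0,0],[0,0,0]], "delta_rot": [[0,-2,0],[0,-2,0],[0,-2,0],[0,-2,0],[0,-2,0],[0,-2,0],[0,-2,0],[0,-1,0],[0,0,0],[0,0,0],[0,0,0]], "grip": [-1,-1,-1,-1,-1,-1,-1,-1,-1,-1,-1]}}

```text
clock: 19.62
tool_pos: [0.5367, -0.1472, 0.3436]
eef_rot: [0.973, -0.054, -0.223, -0.008]
contact_force: [1.0, -10.8, -3.9]
opening: 0.133
finger_force: 35.0
```

Run:
```python
from h import *
s=r.get_state(); R=Rot.from_quat(s['eef_rot']).as_matrix(); print(s['clock'],s['tool_pos'].round(4),s['contact_force'].round(1),s['finger_force'],abs(s['qd']).max(),'tilt',np.arccos(-R[2,2]))
g=s['tool_pos']+.045*R[:,2]; print('grip pt',g)
im=r.snapshot('scene'); print(blob(im,(425,165,460,200),[(5,22)],150))
cv2.imwrite('pics/s4.png',cv2.resize(im[60:310,120:470],None,fx=2,fy=2))
```

```text
19.625 [ 0.5367 -0.1472  0.3436] [  1.  -10.8  -3.9] 34.99836438393686 0.001987457554411244 tilt 0.450053004725472
grip pt [ 0.51721157 -0.14546871  0.30311023]
(array([443.80263158, 180.74122807]), np.int32(228), [436, 173, 17, 17])
```

View pics/s4.png

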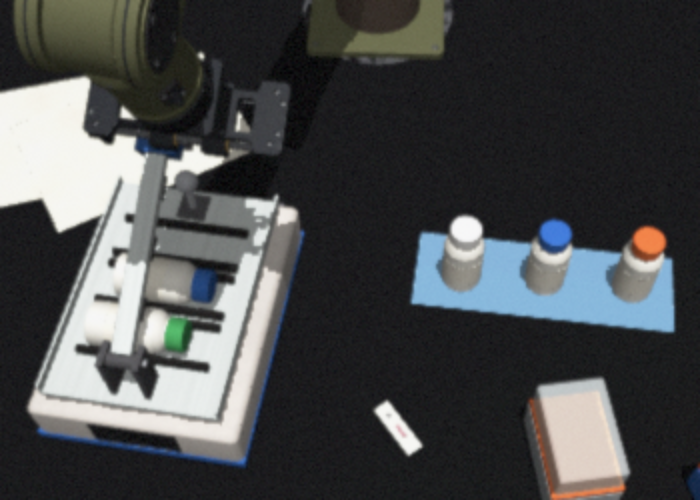

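The picture shows the bar raised at (150,200) with the ball stud bare at (187,182), and all three bottles standing. The grip point is 10 cm up and at rest, so I hand it in.

```bash
python3 -c "
from plant import r
print(r.finish_job())"
```

```text
the job is handed in; nothing more can be done
None
```

The job is handed in; no verdict came back. The orange-capped bottle was held at 45° for over a second and is back upright about 2 mm from its start, and the gripper still holds the pulled latch with the bar's front end about 10 cm up.

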